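# Set up a field paint box and hold its lid at the balance point

### The arm

A 6-joint arm with a two-finger parallel gripper is mounted at the origin on the work surface. World frame = base frame: x ahead of the robot, y to its left, z up, the work surface at z = 0. Lengths are in mm, angles in rad, forces in N, time in s.
With the tool pointing down it reaches from about 350 to 875 mm from the base axis. Payload 4.2 kg.
Tool frame: the origin (TCP) lies on the mounting face of the last link; the fingertips stand 173 mm ahead of it and the grasp point (between the pads) lies 155 mm ahead of it; z points along the fingers, y is the line along which they close (so a half turn about z gives the same grasp; the last joint's range is limited). The gripper opens to 85 mm and grips with 20 to 120 N. Pads are 22 mm wide; open, the fingers measure 114 mm over their backs; the gripper's body (76 mm by 85 mm) begins 54 mm behind the grasp point. The pads swing forward as they close: fully open they stand 13 mm farther back than shut.
Start: joints at [1.399, 0.385, 0.008, 0, -1.194, -0.259], TCP at [260.965, 567.888, 404.712] pointing down, gripper open.
Joint ranges: [-3.14, 3.14], [-1.21, 2.06], [-1.07, 1.41], [-3.16, 2.05], [-2.99, -0.16], [-3.1, 3.1]. Speed limits (rad/s): [2.79, 2.79, 3.14, 3.14, 3.14, 3.14].

### API

Orientations are given as a unit quaternion [x, y, z, w].
In Python, from bench import arm gives the robot as it stands.
- The arm moves only by the tool carry_out, never from a script. Its argument "rows" is a list of rows, each a list of 7 numbers: the shift along the tool's x, y, z as a fraction of full scale, then the turn, a rotation vector about the tool's x, y, z as a fraction of full scale, then the opening, from -1 (shut) to 1 (fully open). A call has 1 to 12 rows; each row is the pose to reach, as a shift and turn from the pose commanded when the call began, along the tool's axes at that moment, turning the shorter way round; what a row does not reach only later rows make up. Full scale, the value 1, is 20 cm for a shift and pi rad for a turn. A row lasts 1/8 s, in which the tool goes at most 62.5 mm and 10.7 degrees, less where a joint would pass 70% of its speed; a pose out of reach is approached as far as the arm can. A call with a number of a shift or a turn outside -1 to 1 is refused whole. A call with a gripper value outside its range is refused whole. The fingers move at their own pace and stop on an object; the grip force is fixed at half the most. Time passes only in rows, so rows that repeat a pose let the fingers close. It gives the time, the measured TCP pose, the force, the opening and the grip force at its end, in the units of the state.
- arm.read_state(): the state, without advancing time (a new reading comes with each control period).
- arm.get_image(name): name is "side" or "top" or "wrist"; returns (picture, depth): 420x560x3 uint8, red, green, blue; 420x560 float32, mm along the optical axis (not along the pixel's ray), 0 where there is no reading.
- arm.calibration(name): a dict with "mtx" (3x3 intrinsics, pixels), "cam_to_world" (4x4, takes a point from camera to world coordinates). Camera axes: x right, y up, looking along -z (the intrinsics and any distortion apply to the point x, -y, -z); pixel columns grow to the right and rows downward; lengths in mm; the calibration is good to about 2 mm. A picture is of the moment at which its call begins: read the wrist's pose just before it. calibration takes no time and is no camera call; for the wrist camera it gives the pose at the moment of the call.
- arm.job_done(): hands the job in; it is judged then, once.
The state is a dict: "clock": time; "joints": joint angles; "joint_vel": joint speeds; "joint_efforts": joint torques, N m; "position": TCP position; "ee_rot": TCP orientation; "contact_force": force on the tool from outside, world axes, zero at the start; "wrist_torque": the same for the moment, N m; "gripper_width": finger opening in mm; "grasp_force": force on a finger pad.
Only numpy, scipy, OpenCV 4.12 (cv2) and the standard library are available. Lean on these libraries where they do the work, as an engineer would, in place of code of your own. Each camera call takes 0.05 s, during which the arm holds its last target. There are 200 camera calls.

### The job

Get my paint box ready: stand the two small paint jars in the empty jar bay and lay the loose brush in the long brush trough at the front, without disturbing the other things on the table. Then take the lid, which has flopped back on its hinges, by its top edge, swing it up to the point just short of upright where it balances and would fall neither forward nor back, and finish while still holding it there, so that I can hook on the brass stay; never let it drop shut.

Things in the scene. Friction and masses are not known exactly. Their poses are not given: they have to be found in the camera images.
- paint_box: Open wooden box, fixed on the table: 190 mm along its x, 300 along y, 52 high without lid, walls 8 mm, inner floor 8 mm above the table. Origin: centre of its underside; x points to the hinge side (away from the robot), y left along the hinge, z up. Brush trough along the front; behind it the empty jar bay (left) and a rack of paint pans (right, leave). Inner dividers: tops 30 mm above the table
- brush_trough (a point): Centre of the floor of the brush trough (8 mm above the table): free space 62 mm along box x by 284 mm along box y, open above; axes as the box
- jar_bay (a point): Centre of the floor of the empty jar bay (8 mm above the table): free space 106 mm along box x by 139 mm along box y, room for both jars side by side along box y, 60 to 70 mm between centres; axes as the box
- lid (a joint): Opening angle of the lid, rad: 0 shut, 1.57 upright, 1.85 leaning right back on its stop hinges (start). It balances at 1.415, 9 degrees short of upright, top edge leaning towards the robot; below that it falls shut, above it falls back, hinge friction holding it only within a few hundredths of a rad. About 0.45 kg, 24 mm thick, 300 mm wide, 190 mm from hinge to top edge
- lid_edge (a point): Middle of the lid's top rail, half-way through its 24 mm thickness (the width to grip, between inner and outer face) and 8 mm below the very edge; the rail is 16 mm deep, then the inner side is recessed 13 mm. Lid axes: x from here to the hinge in the plane of the lid, y along the edge (box y), z from inner to outer face (up when shut). Brass catches on the edge 85 mm to either side
- lid_hinge (a point): Middle of the hinge line, which runs along box y, 53 mm above the table and 99 mm behind the centre of the box. In the lid's axes (see lid_edge) the point lid_edge lies 186 mm towards the edge (x = -186 mm) and z = +12 mm from here
- jar_a_center (a point): Small glass paint jar with a black screw cap, 39 mm in diameter and 45 mm high, about 85 g, standing on the table; the point is its centre, 22.5 mm above its foot; z up
- jar_b_center (a point): The second, equal paint jar; the point is its centre
- brush_center (a point): Flat artist's brush, 191 mm long, about 30 g, lying flat on the table: red wooden handle (10 mm wide and 10 mm thick where it is gripped), steel ferrule and 15 mm wide dark bristles. The point lies on its axis half-way along, 5 mm above the table; x points along the brush to the bristles, z up
- eraser: White eraser, 50 x 22 x 14 mm, lying loose; leave alone
- water_cup: Clear plastic cup, 72 mm wide and 85 mm high; leave alone
- tape_roll: Roll of cream masking tape, 92 mm wide, 24 mm high, lying flat; leave alone
- sharpener: Small brass pencil sharpener, 26 x 16 x 12 mm; leave alone
- bulldog_clip: Dark steel bulldog clip, 40 x 45 x 12 mm; leave alone
Not all that is in view belongs to the job. What is meant by the part that bears brush_center is not blue, and is the larger of those in its own colour.

How it is judged (in metres and radians):
On the way, in this order (a step that is already met when the one before it is completed fails the run):
1. both jars stand upright on the floor of the jar bay and the brush lies along the floor of the brush trough, all let go and at rest, the lid still leaning back (x of jar_a_center in the frame of paint_box between -0.005 and 0.073 m and y of jar_a_center in the frame of paint_box between 0.016 and 0.129 m and z of jar_a_center in the frame of paint_box between 0.022 and 0.036 m and angle between each of jar_a_center, jar_b_center's own z axis and vertical below 0.15 rad and x of jar_b_center in the frame of paint_box between -0.005 and 0.073 m and y of jar_b_center in the frame of paint_box between 0.016 and 0.129 m and z of jar_b_center in the frame of paint_box between 0.022 and 0.036 m and x of brush_center in the frame of paint_box between -0.086 and -0.027 m and y of brush_center in the frame of paint_box between -0.075 and 0.075 m and z of brush_center in the frame of paint_box between 0.006 and 0.022 m and angle between the x axis of brush_center and the y axis of paint_box, either way round below 0.35 rad and linear speed of each of jar_a, jar_b, brush below 0.03 m/s and contact force between each of jar_a, jar_b, brush and the arm below 0.05 N and contact force between each of jar_a, jar_b, brush and the fingers below 0.05 N and value of joint lid above 1.7 rad), for 0.1 s.
2. the lid is held by the gripper, still, at its balance point (value of joint lid between 1.355 and 1.475 rad and velocity of joint lid between -0.05 and 0.05 rad/s and contact force between lid and the fingers above 3 N), for 0.3 s.
At the end, for the whole second after the job is handed in: The gripper holds the lid (contact force above 3 N) still at its balance point, joint 1.415 within 0.06 rad either way, speed under 0.05 rad/s, while both jars stand upright (within 0.15 rad) on the floor of the jar bay and the brush lies along the floor of the brush trough, at rest and untouched (all of step 2 and x of jar_a_center in the frame of paint_box between -0.005 and 0.073 m and y of jar_a_center in the frame of paint_box between 0.016 and 0.129 m and z of jar_a_center in the frame of paint_box between 0.022 and 0.036 m and angle between each of jar_a_center, jar_b_center's own z axis and vertical below 0.15 rad and x of jar_b_center in the frame of paint_box between -0.005 and 0.073 m and y of jar_b_center in the frame of paint_box between 0.016 and 0.129 m and z of jar_b_center in the frame of paint_box between 0.022 and 0.036 m and x of brush_center in the frame of paint_box between -0.086 and -0.027 m and y of brush_center in the frame of paint_box between -0.075 and 0.075 m and z of brush_center in the frame of paint_box between 0.006 and 0.022 m and angle between the x axis of brush_center and the y axis of paint_box, either way round below 0.35 rad and linear speed of each of jar_a, jar_b, brush below 0.03 m/s and contact force between each of jar_a, jar_b, brush and the arm below 0.05 N and contact force between each of jar_a, jar_b, brush and the fingers below 0.05 N); the arm keeps its last pose, push and grip.
It fails at once if a bystander (eraser, cup, tape roll, sharpener, bulldog clip) is pushed more than 30 mm or the cup is tipped (distance of any of eraser, water_cup, tape_roll, sharpener, bulldog_clip from where it was at the start of the episode above 0.03 m or angle between water_cup's own z axis and vertical above 0.5 rad).
It fails at once if the lid drops towards shut (below 1.1 rad) (value of joint lid below 1.1 rad).
It also fails if it takes over 70 s, if anything falls off the work surface, if the arm or the gripper's body presses on something with over 40 N, if the wrist force passes 120 N, or if a joint passes its speed limit or range.

## Working session

There is one attempt and no reset: what is moved stays moved. The work goes in short steps, Python scripts to look and compute and a tool call to move; the robot and the scene stay as the last step left them, time stands still between calls to the robot, and variables do not carry over. Pictures are saved under pics/ and viewed, at most 10 in all, crops included, and the job is handed in when it is done.

Besides the shell and the picture viewer there is one more tool, called after ">>>" as name(argument=value, ...) on one line, values as JSON. carry_out: Moves the arm, as the interface text tells. Its arguments: {"type":"object","properties":{"rows":{"type":"array"}},"required":["rows"]}

```bash
mkdir -p pics; ls; python3 - <<'E'
from bench import arm
import cv2,numpy as np
s=arm.read_state(); print({k:np.round(v,3).tolist() for k,v in s.items()})
for n in("top","side"):
    im,d=arm.get_image(n); c=arm.calibration(n); print(n,np.round(c["mtx"],1).tolist(),np.round(c["cam_to_world"],3).tolist(),[k for k in c])
    cv2.imwrite(f"pics/{n}0.png",im[:,:,::-1]); np.savez(f"{n}0.npz",im=im,d=d,K=c["mtx"],T=c["cam_to_world"])
E
```

```text
pics
{'clock': 0.0, 'joints': [1.399, 0.386, 0.007, -0.001, -1.194, -0.259], 'joint_vel': [0.001, 0.001, -0.001, 0.001, 0.002, 0.0], 'joint_efforts': [0.0, -39.229, 18.839, 4.186, -0.005, 0.0], 'position': [260.881, 567.726, 403.63], 'ee_rot': [0.977, -0.214, -0.0, 0.001], 'contact_force': [-0.211, 0.103, 0.468], 'wrist_torque': [-0.053, -0.047, 0.027], 'grasp_force': 0.0, 'gripper_width': 84.851}
top [[456.2, 0.0, 276.5], [0.0, 456.2, 210.8], [0.0, 0.0, 1.0]] [[-0.016, 0.997, -0.07, 419.916], [-1.0, -0.017, -0.006, -200.481], [-0.007, 0.07, 0.998, 1544.286], [0.0, 0.0, 0.0, 1.0]] ['mtx', 'cam_to_world']
side [[404.9, 0.0, 273.9], [0.0, 404.9, 202.5], [0.0, 0.0, 1.0]] [[0.891, 0.24, -0.386, 138.175], [-0.454, 0.444, -0.772, -956.724], [-0.014, 0.863, 0.505, 565.81], [0.0, 0.0, 0.0, 1.0]] ['mtx', 'cam_to_world']
```

View pics/top0.png

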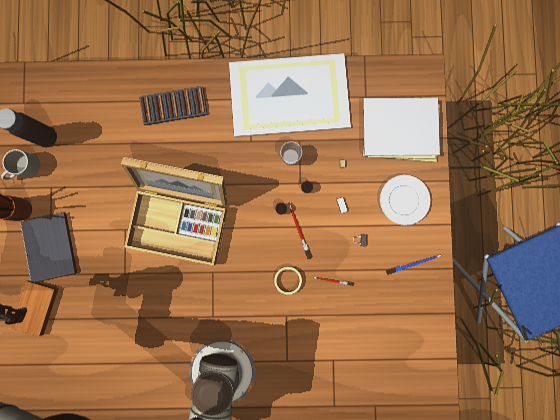

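View pics/side0.png

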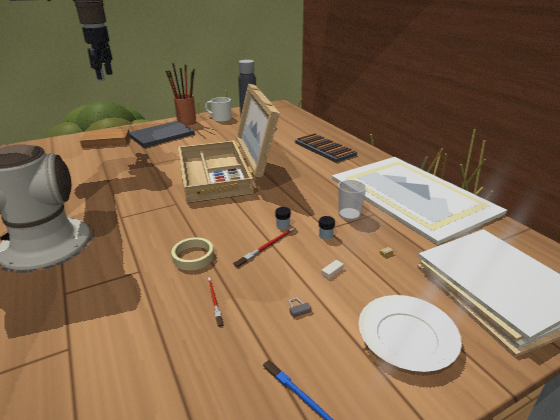

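Both views agree; rows and columns below are for the top picture. The box is near (175,215), with its lid leaning back. The jars are at (282,208) and (307,186).

There are three brushes:
- large red, (290,207)–(309,257)
- small red, (315,277)–(353,283)
- blue, (387,271)–(440,255)

The one meant is not blue and is the larger of the reds, so it is the one at (300,232). I'll confirm this in a crop while measuring.

```bash
cat > h.py <<'E'
import numpy as np,cv2
def ray(K,T,uv,z):
    uv=np.atleast_2d(np.asarray(uv,float)); z=np.broadcast_to(z,len(uv))
    d=np.c_[(uv[:,0]-K[0,2])/K[0,0],-(uv[:,1]-K[1,2])/K[1,1],-np.ones(len(uv))]@T[:3,:3].T
    o=T[:3,3]; return o+d*((z-o[2])/d[:,2])[:,None]
def proj(K,T,P):
    p=(np.atleast_2d(P)-T[:3,3])@T[:3,:3]; return np.c_[K[0,0]*p[:,0]/-p[:,2]+K[0,2],-K[1,1]*p[:,1]/-p[:,2]+K[1,2]]
def cloud(K,T,d):
    h,w=d.shape;u,v=np.meshgrid(np.arange(w),np.arange(h))
    return np.stack([(u-K[0,2])/K[0,0]*d,-(v-K[1,2])/K[1,1]*d,-d],-1)@T[:3,:3].T+T[:3,3]
def blobs(m,lo=15):
    n,l,s,c=cv2.connectedComponentsWithStats(m.astype(np.uint8)); return [(l==i,s[i],c[i]) for i in range(1,n) if s[i,4]>=lo]
E
python3 - <<'E'
from h import *
for n in("top","side"):
    f=np.load(f"{n}0.npz");im,d,K,T=f["im"],f["d"],f["K"],f["T"];P=cloud(K,T,d)
    r,g,b=[im[...,i].astype(int) for i in range(3)]
    print(n,"table z",np.round(np.percentile(P[...,2][(d>0)],[5,25,50]),1))
    # dark caps
    print("dark")
    for m,s,c in blobs((im.max(2)<60)&(P[...,2]>30)&(P[...,2]<60),12):
        X=ray(K,T,c,45)[0]
        if 250<X[0]<900: print(s.tolist(),np.round(c,1),np.round(X,1),"z",np.round(np.percentile(P[...,2][m],[10,50,90]),1))
    print("red")
    for m,s,c in blobs((r>110)&(g<60)&(b<60),12):
        v,u=np.nonzero(m);Q=ray(K,T,np.c_[u,v],5);q=Q[:,:2]-Q[:,:2].mean(0);ax=np.linalg.svd(q)[2][0] if len(q)<2000 else 0
        t=q@ax;e=Q[:,:2].mean(0)+np.outer([t.min(),t.max()],ax);print(s.tolist(),np.round(c,1),np.round(e,1).tolist(),np.round(np.ptp(t)))
    # box rim
    m=(abs(P[...,2]-52)<4)&(r-b>40)&(P[...,1]>-50)
    for mm,s,c in blobs(m,40):
        Q=P[mm][:,:2].astype(np.float32);print("rim",s.tolist(),cv2.minAreaRect(Q))
f=np.load("top0.npz");cv2.imwrite("pics/crop1.png",cv2.resize(f["im"][130:310,110:370,::-1],None,fx=3,fy=3,interpolation=2))
E
```

```text
top table z [-757.1 -736.1   -2. ]
dark
[35, 126, 18, 20, 108] [ 46.6 137.4] [783.8 573.2  45. ] z [33.7 45.6 57.2]
[302, 182, 11, 10, 92] [306.8 186.5] [ 603.6 -292.9   45. ] z [39.3 43.4 47.7]
[14, 198, 15, 23, 110] [ 23.2 209.9] [542.  646.4  45. ] z [33.7 42.9 54.6]
[0, 200, 13, 7, 39] [  5.4 203.8] [563.3 706.2  45. ] z [34.9 45.7 58.9]
[276, 204, 11, 10, 93] [280.9 208.3] [ 532.9 -205.9   45. ] z [39.8 44.  48.3]
[0, 209, 13, 5, 24] [  4.7 211.2] [538.4 707.8  45. ] z [34.3 45.1 56.5]
red
[291, 210, 12, 29, 62] [296.9 224.8] [[529.8, -241.1], [434.2, -275.0]] 101.0
[193, 225, 5, 7, 22] [195.3 228.1] [[484.7, 80.3], [462.6, 87.6]] 23.0
[317, 278, 22, 5, 28] [328.2 279.7] [[300.6, -323.1], [287.6, -393.2]] 71.0
rim [134, 191, 54, 15, 143] ((577.4183959960938, 190.53616333007812), (45.24774932861328, 175.82049560546875), 2.307300567626953)
rim [190, 201, 36, 9, 78] ((548.0203857421875, 34.72342300415039), (118.02495574951172, 13.215593338012695), 77.21379852294922)
rim [127, 206, 9, 29, 53] ((502.3093566894531, 287.35784912109375), (7.874572277069092, 92.59530639648438), 77.6495132446289)
rim [136, 247, 51, 13, 103] ((392.7248229980469, 187.78579711914062), (167.46604919433594, 7.855038642883301), 77.59698486328125)
rim [188, 249, 29, 16, 77] ((367.5418701171875, 47.68746566772461), (43.221771240234375, 96.93859100341797), 17.483427047729492)
side table z [-401.1   -0.6    1.1]
dark
[276, 207, 14, 13, 160] [282.6 213. ] [ 532.  -215.9   45. ] z [34.3 44.6 46.6]
[319, 216, 16, 14, 179] [326.5 222.8] [ 601.8 -302.8   45. ] z [34.1 45.  46.4]
red
[216, 176, 8, 3, 12] [219.7 177. ] [[501.6, 117.5], [479.9, 120.4]] 22.0
[259, 231, 30, 20, 62] [272.  240.9] [[534.3, -238.3], [438.4, -272.6]] 102.0
[210, 282, 7, 23, 49] [213.2 295. ] [[303.8, -325.7], [291.7, -390.9]] 66.0
rim [178, 141, 75, 48, 514] ((480.1868591308594, 145.11395263671875), (309.01068115234375, 197.00636291503906), 77.87857818603516)
```

View pics/crop1.png

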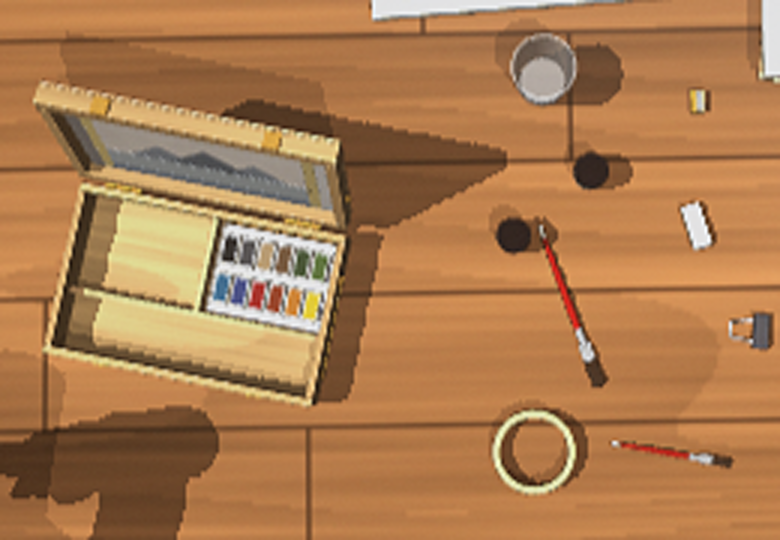

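The crop confirms it: the larger red brush runs from its tail at crop (541,225) to its bristles at (603,383). The other red one is clearly shorter. Next I work out the box pose, the brush pose and the moves.

```bash
cat >> h.py <<'E'
from scipy.spatial.transform import Rotation as R
def rows(p0,q0,p1,yaw_y=None,R1=None):
    """shift/turn as fractions; yaw_y = wanted angle (deg) of tool y, tool pointing down"""
    R0=R.from_quat(q0)
    if R1 is None:
        c,s=np.cos(np.radians(yaw_y)),np.sin(np.radians(yaw_y)); y=np.array([c,s,0]);z=np.array([0,0,-1.]);R1=R.from_matrix(np.c_[np.cross(y,z),y,z])
    return np.round(np.r_[R0.inv().apply(np.asarray(p1,float)-p0)/200,(R0.inv()*R1).as_rotvec()/np.pi],4)
E
python3 - <<'E'
from h import *
f=np.load("top0.npz");im,d,K,T=f["im"],f["d"],f["K"],f["T"]
px=lambda c:np.array(c)/3-1/3+[110,130]
c=ray(K,T,[px(x) for x in[(46,351),(313,404),(346,236)]],52);print("corners FL FR BR",np.round(c,1).tolist())
v=c[0]-c[1];print("front len",np.linalg.norm(v),"yaw boxy",np.degrees(np.arctan2(v[1],v[0])),"side len",np.linalg.norm(c[2]-c[1]))
u=v/np.linalg.norm(v);x=np.array([u[1],-u[0],0]);print("centre",(c[0]+c[1])/2+95*x)
b=ray(K,T,[px((541,225)),px((604,385))],5);print("brush",np.round(b,1).tolist(),np.linalg.norm(b[1]-b[0]),"centre",b.mean(0),"yaw",np.degrees(np.arctan2(*(b[0]-b[1])[1::-1])))
f=np.load("side0.npz");K,T=f["K"],f["T"];P=cloud(K,T,f["d"]);im=f["im"].astype(int)
m=(abs(P[...,2]-52)<2)&(im[...,0]-im[...,2]>40)&(P[...,1]>-20)&(P[...,0]<620);print("side rim",cv2.minAreaRect(P[m][:,:2].astype(np.float32)))
P2=P[(P[...,2]>90)&(P[...,1]>-20)&(P[...,1]<320)&(P[...,0]>520)&(P[...,0]<720)];i=P2[:,2].argmax()
print("lid top z",np.percentile(P2[:,2],[50,99]))
from bench import arm
s=arm.read_state();print(rows(s["position"],s["ee_rot"],[532.9,-205.9,300],168))
E
```

```text
corners FL FR BR [[415.1, 305.7, 52.0], [353.1, 14.9, 52.0], [535.3, -22.5, 52.0]]
front len 297.3834376555501 yaw boxy 77.9521979471572 side len 186.03442546174836
centre [477.00622546 140.44665605  52.        ]
brush [[547.7, -237.2, 5.0], [366.9, -304.4, 5.0]] 192.85593690638177 centre [ 457.2881798  -270.78903064    5.        ] yaw 20.382455064248763
side rim ((520.92822265625, 328.7372131347656), (684.5272827148438, 196.41139221191406), 77.69713592529297)
lid top z [170.05950053 240.77508604]
[ 2.8517e+00  2.9453e+00  5.2480e-01  5.0000e-04 -4.0000e-04  4.2950e-01]
```

>>> carry_out(rows=[[0.95, 0.98, 0.1, 0, 0, 0, 1], [0.95, 0.98, 0.1, 0, 0, 0, 1], [0.95, 0.98, 0.1, 0, 0, 0, 1], [0.95, 0.98, 0.1, 0, 0, 0, 1], [0.95, 0.98, 0.1, 0, 0, 0, 1]])

```text
clock: 0.72
position: [351.9, 307.3, 384.2]
ee_rot: [0.977, -0.215, -0.0, 0.001]
contact_force: [-0.3, 1.2, 0.3]
gripper_width: 85.4
grasp_force: 0.0
```

>>> carry_out(rows=[[0.95, 0.98, 0.1, 0, 0, 0, 1], [0.95, 0.98, 0.1, 0, 0, 0, 1], [0.95, 0.98, 0.1, 0, 0, 0, 1], [0.95, 0.98, 0.1, 0, 0, 0, 1], [0.95, 0.98, 0.1, 0, 0, 0, 1]])

```text
clock: 1.35
position: [442.6, 50.3, 364.1]
ee_rot: [0.976, -0.216, -0.001, 0.0]
contact_force: [0.7, -0.9, -0.3]
gripper_width: 85.3
grasp_force: 0.0
```

>>> carry_out(rows=[[0.95, 0.98, 0.2, 0, 0, 0.43, 1], [0.95, 0.98, 0.2, 0, 0, 0.43, 1], [0.95, 0.98, 0.2, 0, 0, 0.43, 1], [0.95, 0.98, 0.2, 0, 0, 0.43, 1], [0.95, 0.98, 0.2, 0, 0, 0.43, 1], [0.95, 0.98, 0.2, 0, 0, 0.43, 1], [0.95, 0.98, 0.2, 0, 0, 0.43, 1], [0.95, 0.98, 0.2, 0, 0, 0.43, 1], [0.95, 0.98, 0.2, 0, 0, 0.43, 1]])

```text
clock: 2.48
position: [533.2, -204.4, 324.3]
ee_rot: [-0.629, 0.778, 0.0, -0.0]
contact_force: [0.1, 0.2, 0.4]
gripper_width: 85.4
grasp_force: 0.0
```

```bash
python3 - <<'E'
from h import *
from bench import arm
s=arm.read_state();print({k:np.round(s[k],3).tolist() for k in("clock","position","joints","ee_rot","contact_force")})
c=arm.calibration("wrist");im,d=arm.get_image("wrist");K,T=c["mtx"],c["cam_to_world"];P=cloud(K,T,d)
cv2.imwrite("pics/w1.png",im[:,:,::-1])
for m,st,cc in blobs((im.max(2)<70)&(P[...,2]>38)&(P[...,2]<52),60): print(st.tolist(),cc,ray(K,T,cc,45),P[...,2][m].mean())
print(rows(s["position"],s["ee_rot"],[532.9,-205.9,180],168))
E
```

```text
{'clock': 2.475, 'position': [533.202, -204.437, 324.265], 'joints': [-0.083, 0.364, -0.24, -0.0, -0.967, -0.128], 'ee_rot': [-0.629, 0.778, 0.0, -0.0], 'contact_force': [0.075, 0.158, 0.365]}
[151, 97, 49, 49, 1822] [174.71679473 121.04994512] [[ 606.47889666 -292.47047725   45.        ]] 44.55323781938902
[260, 181, 41, 39, 993] [277.33434038 197.71500504] [[ 538.48463899 -210.50667345   45.        ]] 44.528628420606125
[354, 349, 23, 6, 88] [363.44318182 351.59090909] [[484.86926377 -19.3032419   45.        ]] 41.006800467575616
[333, 353, 39, 10, 214] [350.22897196 359.01401869] [[500.38273854 -11.95269154  45.        ]] 46.517182281011785
[458, 399, 12, 21, 147] [463.86394558 411.24489796] [[379.10653059  96.22004386  45.        ]] 43.83443170543605
[ 7.500e-03 -7.000e-04  7.213e-01  3.000e-04  0.000e+00 -4.000e-04]
```

>>> carry_out(rows=[[0.0065, -0.008, 0.3, 0, 0, 0, 1], [0.0065, -0.008, 0.55, 0, 0, 0, 1], [0.0065, -0.008, 0.72, 0, 0, 0, 1], [0.0065, -0.008, 0.72, 0, 0, 0, 1], [0.0065, -0.008, 0.72, 0, 0, 0, -1], [0.0065, -0.008, 0.72, 0, 0, 0, -1], [0.0065, -0.008, 0.72, 0, 0, 0, -1], [0.0065, -0.008, 0.72, 0, 0, 0, -1], [0.0065, -0.008, 0.72, 0, 0, 0, -1], [0.0065, -0.008, 0.5, 0, 0, 0, -1], [0.0065, -0.008, 0.25, 0, 0, 0, -1], [0.0065, -0.008, 0.25, 0, 0, 0, -1]])

```text
clock: 4.03
position: [535.8, -206.2, 279.6]
ee_rot: [-0.629, 0.777, -0.004, 0.003]
contact_force: [0.3, 0.2, -1.8]
gripper_width: 37.9
grasp_force: 60.5
```

```bash
python3 - <<'E'
from h import *
from bench import arm
s=arm.read_state();p,q=s["position"],s["ee_rot"];print(p,s["gripper_width"])
C=np.array([478,141,0]);bx=np.array([.978,-.209,0]);by=np.array([.209,.978,0])
for y in(105,40): t=C+34*bx+y*by;print(y,t,rows(p,q,t+[0,0,189],168))
t=C-56*bx;print("trough",t)
E
```

```text
[ 535.77768791 -206.22002155  279.56632423] 37.9134232330562
105 [533.197 236.584   0.   ] [-2.1623e+00  4.7930e-01  4.4910e-01 -3.3000e-03  2.0000e-04 -3.0000e-04]
40 [519.612 173.014   0.   ] [-1.8373e+00  4.7940e-01  4.4890e-01 -3.3000e-03  2.0000e-04 -3.0000e-04]
trough [423.232 152.704   0.   ]
```

>>> carry_out(rows=[[-0.1, 0.25, 0, 0, 0, 0, -1], [-0.25, 0.45, 0, 0, 0, 0, -1], [-0.5, 0.48, 0, 0, 0, 0, -1], [-0.75, 0.48, 0, 0, 0, 0, -1], [-1.0, 0.48, 0, 0, 0, 0, -1]])

```text
clock: 4.65
position: [482.1, 11.0, 274.3]
ee_rot: [-0.629, 0.778, 0.0, -0.0]
contact_force: [1.2, -0.1, -1.4]
gripper_width: 38.1
grasp_force: 60.8
```

>>> carry_out(rows=[[-0.25, 0, 0, 0, 0, 0, -1], [-0.5, 0, 0, 0, 0, 0, -1], [-0.75, 0, 0, 0, 0, 0, -1], [-1.0, 0, 0, 0, 0, 0, -1], [-1.0, 0, 0, 0, 0, 0, -1]])

```text
clock: 5.28
position: [524.7, 208.1, 273.7]
ee_rot: [-0.63, 0.776, 0.0, -0.0]
contact_force: [1.3, -0.3, -1.6]
gripper_width: 37.6
grasp_force: 60.8
```

```bash
python3 - <<'E'
from h import *
from bench import arm
s=arm.read_state();p,q=s["position"],s["ee_rot"];print(p,s["gripper_width"],s["contact_force"],s["clock"])
print(rows(p,q,[533.2,236.6,189],168))
E
```

```text
[524.70477805 208.06901621 273.70810308] 37.60229399896668 [ 1.29390209 -0.33044295 -1.64153456] 5.275
[-1.483e-01 -1.230e-02  4.236e-01  1.000e-04  0.000e+00  7.000e-04]
```

>>> carry_out(rows=[[-0.148, -0.01, 0.1, 0, 0, 0, -1], [-0.148, -0.01, 0.25, 0, 0, 0, -1], [-0.148, -0.01, 0.35, 0, 0, 0, -1], [-0.148, -0.01, 0.42, 0, 0, 0, -1], [-0.148, -0.01, 0.42, 0, 0, 0, -1], [-0.148, -0.01, 0.42, 0, 0, 0, 0.3], [-0.148, -0.01, 0.42, 0, 0, 0, 0.3], [-0.148, -0.01, 0.42, 0, 0, 0, 0.3], [-0.148, -0.01, 0.25, 0, 0, 0, 0.3], [-0.148, -0.01, 0.0, 0, 0, 0, 0.3], [-0.148, -0.01, -0.1, 0, 0, 0, 1], [-0.148, -0.01, -0.1, 0, 0, 0, 1]])

```text
clock: 6.78
position: [532.9, 233.9, 296.8]
ee_rot: [-0.629, 0.778, -0.0, 0.002]
contact_force: [-0.5, 0.3, 0.0]
gripper_width: 85.4
grasp_force: 0.0
```

```bash
python3 - <<'E'
from h import *
from bench import arm
s=arm.read_state();p,q=s["position"],s["ee_rot"];print(p,s["gripper_width"],s["contact_force"],s["clock"])
print(rows(p,q,[605,-292.7,181],168))
c=arm.calibration("wrist");im,d=arm.get_image("wrist");K,T=c["mtx"],c["cam_to_world"];P=cloud(K,T,d)
cv2.imwrite("pics/w2.png",im[:,:,::-1])
for m,st,cc in blobs((im.max(2)<70)&(P[...,2]>46)&(P[...,2]<60),60): print(st.tolist(),cc,ray(K,T,cc,53),P[...,2][m].mean())
E
```

```text
[532.88280971 233.91886683 296.75580493] 85.43035323122608 [-0.46519071  0.26783619  0.00211004] 6.775
[ 2.5014e+00 -9.0180e-01  5.7240e-01 -1.0000e-03  1.2000e-03 -4.0000e-04]
[204, 0, 8, 75, 137] [207.60583942  36.91970803] [[556.41949711 102.26351182  53.        ]] 48.55807333018486
[386, 0, 96, 265, 1150] [449.39130435 143.36869565] [[406.33709219 203.46669567  53.        ]] 48.50149703897868
[262, 192, 49, 47, 1736] [285.63882488 215.38421659] [[532.89387774 233.22944811  53.        ]] 52.5859507858236
[253, 260, 121, 5, 356] [311.01404494 261.9747191 ] [[520.94329358 278.05763233  53.        ]] 48.58278148005901
```

View pics/w2.png

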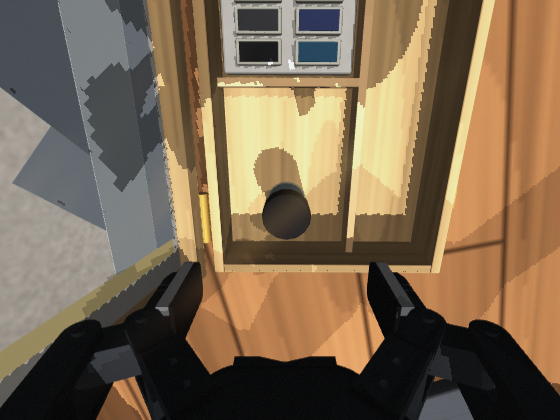

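The picture shows jar A upright in the jar bay at (285,215), with its cap top at 53 mm as it should be. Now for jar B.

>>> carry_out(rows=[[0.25, 0, 0, 0, 0, 0, 1], [0.5, 0, 0, 0, 0, 0, 1], [0.75, 0, 0, 0, 0, 0, 1], [1.0, 0, 0, 0, 0, 0, 1]])

```text
clock: 7.32
position: [489.7, 36.6, 293.1]
ee_rot: [-0.629, 0.778, 0.001, -0.002]
contact_force: [0.3, 0.2, 0.5]
gripper_width: 85.2
grasp_force: 0.0
```

>>> carry_out(rows=[[0.25, 0, 0, 0, 0, 0, 1], [0.5, 0, 0, 0, 0, 0, 1], [0.7, -0.15, 0, 0, 0, 0, 1], [0.85, -0.35, 0, 0, 0, 0, 1], [1.0, -0.6, 0, 0, 0, 0, 1], [1.0, -0.6, 0, 0, 0, 0, 1]])

```text
clock: 8.07
position: [567.9, -184.9, 291.8]
ee_rot: [-0.627, 0.779, 0.001, -0.001]
contact_force: [-0.3, 1.3, 0.1]
gripper_width: 85.1
grasp_force: 0.0
```

```bash
python3 - <<'E'
from h import *
from bench import arm
s=arm.read_state();p,q=s["position"],s["ee_rot"];print(p,s["joint_vel"],s["clock"])
c=arm.calibration("wrist");im,d=arm.get_image("wrist");K,T=c["mtx"],c["cam_to_world"];P=cloud(K,T,d)
for m,st,cc in blobs((im.max(2)<70)&(P[...,2]>38)&(P[...,2]<52),300): print(st.tolist(),cc,ray(K,T,cc,45),P[...,2][m].mean())
print(rows(p,q,[605,-292.7,181],168))
E
```

```text
[ 567.85375218 -184.86251952  291.79885637] [ 0.04068987 -0.04939999 -0.09074173 -0.02888714 -0.01394579 -0.01739572] 8.075
[167, 55, 58, 60, 2673] [194.87691732  84.61167228] [[ 606.96317146 -292.29871708   45.        ]] 44.57559548527905
[ 4.869e-01 -2.978e-01  5.535e-01  9.000e-04 -2.000e-04 -1.600e-03]
```

>>> carry_out(rows=[[0.25, -0.15, 0, 0, 0, 0, 1], [0.485, -0.304, 0.05, 0, 0, 0, 1], [0.485, -0.304, 0.3, 0, 0, 0, 1], [0.485, -0.304, 0.5, 0, 0, 0, 1], [0.485, -0.304, 0.553, 0, 0, 0, 1], [0.485, -0.304, 0.553, 0, 0, 0, 1], [0.485, -0.304, 0.553, 0, 0, 0, -1], [0.485, -0.304, 0.553, 0, 0, 0, -1], [0.485, -0.304, 0.553, 0, 0, 0, -1], [0.485, -0.304, 0.553, 0, 0, 0, -1], [0.485, -0.304, 0.553, 0, 0, 0, -1], [0.485, -0.304, 0.3, 0, 0, 0, -1]])

```text
clock: 9.62
position: [603.7, -289.5, 230.5]
ee_rot: [-0.628, 0.778, 0.005, -0.003]
contact_force: [0.8, -0.7, -1.0]
gripper_width: 37.3
grasp_force: 60.5
```

```bash
python3 - <<'E'
from h import *
from bench import arm
s=arm.read_state();p,q=s["position"],s["ee_rot"];print(p,s["gripper_width"],s["contact_force"],s["clock"])
print(rows(p,q,[519.5,171,189],168))
E
```

```text
[ 603.66425162 -289.54541035  230.52501929] 37.296486584364 [ 0.84403755 -0.68022766 -1.0117279 ] 9.625
[-2.1622e+00  8.9380e-01  2.2060e-01  3.5000e-03  5.0000e-04 -8.0000e-04]
```

>>> carry_out(rows=[[0, 0.15, -0.2, 0, 0, 0, -1], [-0.1, 0.4, -0.22, 0, 0, 0, -1], [-0.25, 0.65, -0.22, 0, 0, 0, -1], [-0.45, 0.85, -0.22, 0, 0, 0, -1], [-0.7, 0.89, -0.22, 0, 0, 0, -1], [-1.0, 0.89, -0.22, 0, 0, 0, -1]])

```text
clock: 10.38
position: [472.0, -56.3, 278.9]
ee_rot: [-0.628, 0.778, 0.0, -0.0]
contact_force: [2.0, 0.2, -0.5]
gripper_width: 37.3
grasp_force: 60.6
```

>>> carry_out(rows=[[-0.25, 0, 0, 0, 0, 0, -1], [-0.5, 0, 0, 0, 0, 0, -1], [-0.75, 0, 0, 0, 0, 0, -1], [-1.0, 0, 0, 0, 0, 0, -1], [-1.0, 0, 0, 0, 0, 0, -1]])

```text
clock: 11.0
position: [515.6, 141.2, 278.5]
ee_rot: [-0.63, 0.776, -0.0, 0.0]
contact_force: [-0.7, -0.0, -2.1]
gripper_width: 37.9
grasp_force: 60.6
```

```bash
python3 - <<'E'
from h import *
from bench import arm
s=arm.read_state();p,q=s["position"],s["ee_rot"];print(p,s["gripper_width"],s["contact_force"],s["clock"],s["joint_vel"])
print(rows(p,q,[519.5,171,189.3],168))
E
```

```text
[515.55679053 141.17241849 278.4634862 ] 37.86042499146266 [-0.73319761 -0.00754937 -2.08495844] 11.0 [-0.04720687 -0.02073388 -0.05502491 -0.01315946 -0.02024546  0.01668732]
[-1.497e-01  1.160e-02  4.459e-01 -2.000e-04  2.000e-04  8.000e-04]
```

>>> carry_out(rows=[[-0.145, 0.01, 0.05, 0, 0, 0, -1], [-0.145, 0.01, 0.25, 0, 0, 0, -1], [-0.145, 0.01, 0.38, 0, 0, 0, -1], [-0.145, 0.01, 0.445, 0, 0, 0, -1], [-0.145, 0.01, 0.445, 0, 0, 0, -1], [-0.145, 0.01, 0.445, 0, 0, 0, 0.3], [-0.145, 0.01, 0.445, 0, 0, 0, 0.3], [-0.145, 0.01, 0.445, 0, 0, 0, 0.3], [-0.145, 0.01, 0.25, 0, 0, 0, 0.3], [-0.145, 0.01, 0.0, 0, 0, 0, 0.3], [-0.145, 0.01, -0.05, 0, 0, 0, 0.3], [-0.145, 0.01, -0.05, 0, 0, 0, 0.3]])

```text
clock: 12.5
position: [519.1, 166.9, 288.9]
ee_rot: [-0.629, 0.778, 0.0, 0.0]
contact_force: [0.2, 0.9, -1.3]
gripper_width: 55.4
grasp_force: 0.0
```

```bash
python3 - <<'E'
from h import *
from bench import arm
s=arm.read_state();p,q=s["position"],s["ee_rot"];print(p,s["gripper_width"],s["clock"])
C=np.array([478,141,0]);bx=np.array([.978,-.209,0]);by=np.array([.209,.978,0])
c=arm.calibration("wrist");im,d=arm.get_image("wrist");K,T=c["mtx"],c["cam_to_world"];P=cloud(K,T,d)
for m,st,cc in blobs((im.max(2)<70)&(P[...,2]>50)&(P[...,2]<56),300):
  X=ray(K,T,cc,53)[0];print(st.tolist(),cc,X,"box",(X-C)@bx,(X-C)@by,P[...,2][m].mean())
# brush line yaw 20.4 -> tool y perpendicular: 110.4
print(rows(p,q,[457.3,-270.8,300],110.4))
print(rows(p,q,[480,-120,290],168))
E
```

```text
[519.07445892 166.93803666 288.89683335] 55.38051851273748 12.5
[262, 191, 38, 30, 442] [276.06561086 202.54072398] [522.52294998 151.30256203  53.        ] box 41.390209612783224 19.38120221063356 52.611527420448084
[280, 209, 32, 30, 356] [298.03651685 227.58426966] [510.52642993 174.51693201  53.        ] box 24.805809687088324 39.577583357736884 52.81669513338008
[263, 276, 46, 41, 1441] [285.84594032 295.80569049] [532.49989883 232.96903406  53.        ] box 34.07937293408024 101.33619416283655 52.75935852798766
[ 2.2047e+00 -1.5720e-01 -5.7500e-02  0.0000e+00  3.0000e-04  3.1940e-01]
[ 1.4437e+00 -1.1000e-01 -6.8000e-03 -1.0000e-04  3.0000e-04 -6.0000e-04]
```

>>> carry_out(rows=[[0.25, 0, 0, 0, 0, 0, 0.2], [0.5, 0, 0, 0, 0, 0, 0.2], [0.75, 0, 0, 0, 0, 0, 0.2], [1.0, 0, 0, 0, 0, 0, 0.2]])

```text
clock: 13.05
position: [476.3, -30.0, 286.9]
ee_rot: [-0.629, 0.778, 0.001, -0.002]
contact_force: [0.7, -0.7, -0.1]
gripper_width: 51.5
grasp_force: 0.0
```

>>> carry_out(rows=[[0.25, -0.05, 0, 0, 0, 0.05, 0.2], [0.5, -0.1, 0, 0, 0, 0.11, 0.2], [0.75, -0.16, 0, 0, 0, 0.17, 0.2], [1.0, -0.16, 0, 0, 0, 0.23, 0.2], [1.0, -0.16, 0, 0, 0, 0.29, 0.2], [1.0, -0.16, 0, 0, 0, 0.32, 0.2], [1.0, -0.16, 0, 0, 0, 0.32, 0.2], [1.0, -0.16, 0, 0, 0, 0.32, 0.2]])

```text
clock: 14.05
position: [466.6, -230.6, 287.7]
ee_rot: [-0.177, 0.984, 0.0, -0.001]
contact_force: [-0.4, -0.7, 0.6]
gripper_width: 51.3
grasp_force: 0.0
```

```bash
python3 - <<'E'
from h import *
from bench import arm
s=arm.read_state();p,q=s["position"],s["ee_rot"];print(p,s["gripper_width"],s["clock"],s["joints"])
c=arm.calibration("wrist");im,d=arm.get_image("wrist");K,T=c["mtx"],c["cam_to_world"]
cv2.imwrite("pics/w3.png",im[:,:,::-1])
r,g,b=[im[...,i].astype(int) for i in range(3)]
for m,st,cc in blobs((r>90)&(g<60)&(b<60),150):
  v,u=np.nonzero(m);Q=ray(K,T,np.c_[u,v],6)[:,:2];mu=Q.mean(0);ax=np.linalg.svd(Q-mu,full_matrices=False)[2][0]; t=(Q-mu)@ax;w=(Q-mu)@[-ax[1],ax[0]]
  print(st.tolist(),mu,"ends",(mu+np.outer([t.min(),t.max()],ax)).tolist(),np.ptp(t),np.percentile(w,[3,97]),"yaw",np.degrees(np.arctan2(ax[1],ax[0])))
print(rows(p,q,[457.3,-270.8,176],110.4))
E
```

```text
[ 466.58671689 -230.61052214  287.67249514] 51.30592489863789 14.05 [-1.46993527e-01  3.29746766e-01 -4.05958685e-01 -1.61490103e-04
 -8.37283457e-01 -1.06758474e+00]
[244, 152, 12, 112, 899] [ 476.04765976 -260.19417851] ends [[434.4947390921902, -274.8738760971345], [536.1964837904823, -238.94497308823102]] 107.86162870131238 [-3.91325129  3.94866222] yaw 19.457150841762846
[ 1.125e-01 -1.728e-01  5.584e-01  4.000e-04 -6.000e-04  0.000e+00]
```

View pics/w3.png

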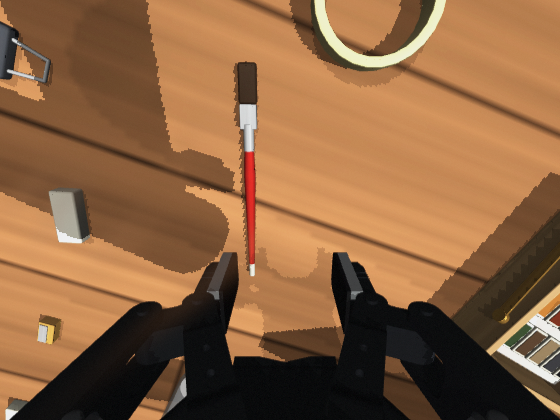

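Brush lies at (249,62)–(252,276) in the wrist view, the handle just below the camera axis; its axis measures 19.5°, centre about (458,-267). The path to it is clear.

>>> carry_out(rows=[[0.1, -0.155, 0.15, 0, 0, 0.005, 0.2], [0.1, -0.155, 0.4, 0, 0, 0.005, 0.2], [0.1, -0.155, 0.54, 0, 0, 0.005, 0.2], [0.1, -0.155, 0.56, 0, 0, 0.005, 0.2], [0.1, -0.155, 0.56, 0, 0, 0.005, 0.2], [0.1, -0.155, 0.56, 0, 0, 0.005, -1], [0.1, -0.155, 0.56, 0, 0, 0.005, -1], [0.1, -0.155, 0.56, 0, 0, 0.005, -1], [0.1, -0.155, 0.56, 0, 0, 0.005, -1], [0.1, -0.155, 0.56, 0, 0, 0.005, -1]])

```text
clock: 15.35
position: [459.1, -266.8, 178.0]
ee_rot: [-0.169, 0.986, -0.0, 0.001]
contact_force: [-1.8, 1.3, 6.2]
gripper_width: 7.5
grasp_force: 59.1
```

```bash
python3 - <<'E'
from h import *
from bench import arm
s=arm.read_state();p,q=s["position"],s["ee_rot"];print(p,s["gripper_width"],s["grasp_force"],s["clock"],s["contact_force"])
print(rows(p,q,[424,150,184],168))
E
```

```text
[ 459.14677632 -266.79649332  177.98384422] 7.530630048721084 59.05726611614227 15.35 [-1.79362242  1.29659829  6.20758666]
[-5.2830e-01  2.0235e+00 -3.1700e-02 -6.0000e-04  2.0000e-04 -3.2530e-01]
```

>>> carry_out(rows=[[0, 0, -0.25, 0, 0, 0, -1], [0, 0, -0.5, 0, 0, 0, -1], [-0.05, 0.2, -0.55, 0, 0, 0, -1], [-0.12, 0.45, -0.55, 0, 0, 0, -1], [-0.2, 0.75, -0.55, 0, 0, 0, -1], [-0.26, 1.0, -0.55, 0, 0, 0, -1]])

```text
clock: 16.1
position: [440.8, -59.1, 287.1]
ee_rot: [-0.169, 0.986, 0.0, 0.001]
contact_force: [1.1, 0.5, 0.2]
gripper_width: 7.6
grasp_force: 58.9
```

>>> carry_out(rows=[[-0.05, 0.2, 0, 0, 0, -0.05, -1], [-0.1, 0.45, 0, 0, 0, -0.11, -1], [-0.18, 0.7, 0, 0, 0, -0.17, -1], [-0.27, 1.0, 0, 0, 0, -0.22, -1], [-0.27, 1.0, 0, 0, 0, -0.28, -1], [-0.27, 1.0, 0, 0, 0, -0.325, -1], [-0.27, 1.0, 0, 0, 0, -0.325, -1], [-0.27, 1.0, 0, 0, 0, -0.325, -1]])

```text
clock: 17.1
position: [425.7, 145.5, 286.8]
ee_rot: [-0.628, 0.778, 0.0, 0.0]
contact_force: [0.4, -0.5, 0.2]
gripper_width: 7.5
grasp_force: 58.9
```

```bash
python3 - <<'E'
from h import *
from bench import arm
s=arm.read_state();p,q=s["position"],s["ee_rot"];print(p,s["gripper_width"],s["clock"],s["contact_force"])
c=arm.calibration("wrist");im,d=arm.get_image("wrist");K,T=c["mtx"],c["cam_to_world"]
cv2.imwrite("pics/w4.png",im[:,:,::-1])
print(rows(p,q,[424,151,187],168))
E
```

```text
[425.6975981  145.49553697 286.81926329] 7.531410543512288 17.1 [ 0.36429431 -0.47799976  0.18513533]
[-2.500e-02  1.420e-02  4.991e-01 -0.000e+00  1.000e-04 -1.200e-03]
```

View pics/w4.png

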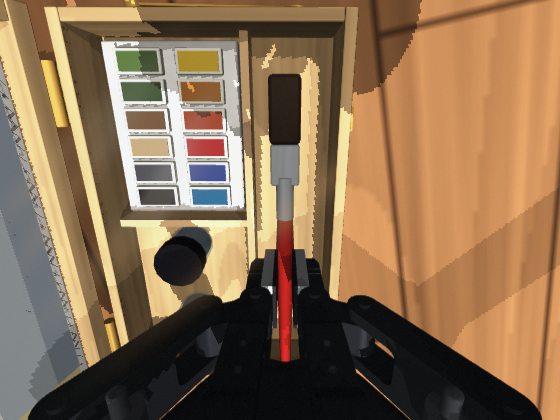

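The brush is held straight, bristles at (285,105), above the trough between divider (255) and front wall (330). Lowering it now.

>>> carry_out(rows=[[-0.02, 0.02, 0.15, 0, 0, 0, -1], [-0.02, 0.02, 0.35, 0, 0, 0, -1], [-0.02, 0.02, 0.46, 0, 0, 0, -1], [-0.02, 0.02, 0.497, 0, 0, 0, -1], [-0.02, 0.02, 0.497, 0, 0, 0, -1], [-0.02, 0.02, 0.497, 0, 0, 0, -0.48], [-0.02, 0.02, 0.497, 0, 0, 0, -0.48], [-0.02, 0.02, 0.497, 0, 0, 0, -0.48], [-0.02, 0.02, 0.3, 0, 0, 0, -0.48], [-0.02, 0.02, 0.05, 0, 0, 0, -0.48], [-0.02, 0.02, -0.2, 0, 0, 0, 0.5], [-0.02, 0.02, -0.4, 0, 0, 0, 0.5]])

```text
clock: 18.65
position: [422.4, 150.3, 369.2]
ee_rot: [-0.629, 0.778, -0.0, 0.001]
contact_force: [0.6, 0.5, -0.1]
gripper_width: 57.8
grasp_force: 0.0
```

```bash
python3 - <<'E'
from h import *
from bench import arm
s=arm.read_state();p,q=s["position"],s["ee_rot"];print(p,s["gripper_width"],s["clock"],s["contact_force"],s["joints"])
C=np.array([478,141,0]);bx=np.array([.978,-.209,0]);by=np.array([.209,.978,0])
c=arm.calibration("wrist");im,d=arm.get_image("wrist");K,T=c["mtx"],c["cam_to_world"]
cv2.imwrite("pics/w5.png",im[:,:,::-1]);np.savez("w5.npz",im=im,d=d,K=K,T=T)
r,g,b=[im[...,i].astype(int) for i in range(3)]
for m,st,cc in blobs((r>90)&(g<60)&(b<60),150):
  v,u=np.nonzero(m);Q=ray(K,T,np.c_[u,v],14);print(st.tolist(),"red box",np.round(((Q-C)@bx).mean(),1),np.round([((Q-C)@by).min(),((Q-C)@by).max()],1))
for n in("side",):
  im,d=arm.get_image(n);c=arm.calibration(n);K,T=c["mtx"],c["cam_to_world"];P=cloud(K,T,d)-C
  X,Y,Z=P@bx,P@by,P[...,2]
  m=(d>0)&(abs(Y)<145)&(X>100)&(X<190)&(Z>70)&(Z<260)
  cv2.imwrite("pics/s5.png",cv2.resize(im[60:230,60:330,::-1],None,fx=2.9,fy=2.9))
  A=np.c_[Z[m]-53,np.ones(m.sum())]
  x=X[m];k=np.ones(len(x),bool)
  for _ in range(6): co=np.linalg.lstsq(A[k],x[k],rcond=None)[0];k=abs(A@co-x)<4
  print("lid face: x=%.1f + %.3f*(z-53)"%(co[1],co[0]),"angle",np.pi/2+np.arctan(co[0]),k.sum(),len(x),"zmax",np.percentile(Z[m],99.5))
  top=m&(Z>Z[m].max()-12);print("top X",np.percentile(X[top],[5,50,95]),"Y",Y[top].min(),Y[top].max())
E
```

```text
[422.39885567 150.25821004 369.19321319] 57.79037141557213 18.65 [ 0.61375478  0.47546335 -0.07888358] [ 7.06242589e-01  1.13418475e-01 -4.58765634e-01  1.05215135e-04
 -9.96035988e-01 -9.17075941e-01]
[208, 127, 28, 11, 292] red box 13.0 [-62.7 -52.1]
[281, 159, 8, 49, 330] red box -55.1 [-28.   28.8]
lid face: x=109.6 + 0.292*(z-53) angle 1.8551804727558692 1175 1691 zmax 241.69955124263458
top X [148.7395425  155.95366389 171.455037  ] Y -144.94659859640743 143.48239234227242
```

View pics/s5.png

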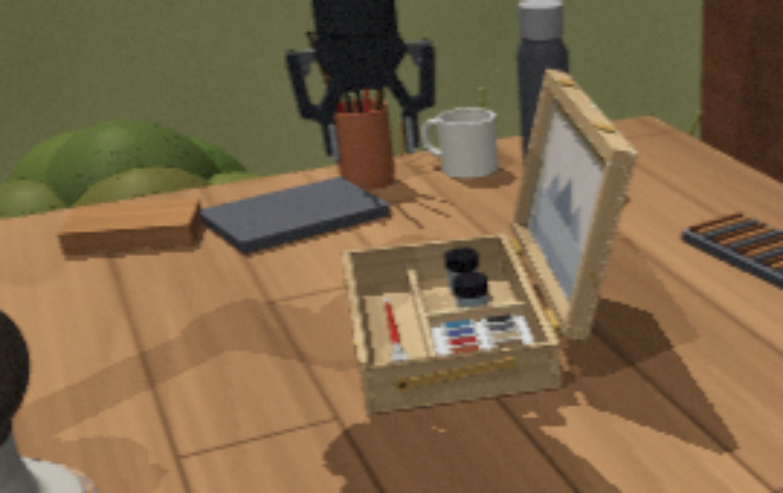

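In the side crop, both jars stand in the bay at (465,280), the brush lies in the trough at (393,330), and the lid is still leaning back at 1.855 rad, measured. Now the lid approach.

```bash
cat >> h.py <<'E'
C=np.array([475.5,141.5,0]);bx=np.array([.978,-.209,0]);by=np.array([.209,.978,0]);ez=np.array([0,0,1.])
def lidpose(phi,back=0):
    e=-np.cos(phi)*bx+np.sin(phi)*ez;n=np.sin(phi)*bx+np.cos(phi)*ez
    return C+99*bx+53*ez+186*e+12*n+(155+back)*e, R.from_matrix(np.c_[-by,-n,-e])
E
python3 - <<'E'
from h import *
from bench import arm
s=arm.read_state();p,q=s["position"],s["ee_rot"]
P,R1=lidpose(1.85,80);print(P,rows(p,q,P,R1=R1),lidpose(1.85)[0])
E
```

```text
[697.07450283  94.14921156 454.38977749] [-1.1000e-02 -1.4005e+00 -4.0210e-01 -9.1400e-02  2.6000e-03  5.0000e-04] [675.51232192  98.75708049 377.48776125]
```

>>> carry_out(rows=[[0, 0, -0.25, 0, 0, 0, 0.6], [0, -0.05, -0.47, 0, 0, 0, 0.6], [0, -0.3, -0.5, 0, 0, 0, 0.6], [0, -0.55, -0.5, 0, 0, 0, 0.6], [0, -0.8, -0.5, 0, 0, 0, 0.6], [0, -0.9, -0.5, -0.03, 0, 0, 0.6], [0, -0.9, -0.5, -0.09, 0, 0, 0.6], [0, -0.9, -0.5, -0.0914, 0.0026, 0, 0.6], [0, -0.9, -0.5, -0.0914, 0.0026, 0, 0.6]])

```text
clock: 19.88
position: [598.5, 112.8, 466.1]
ee_rot: [-0.622, 0.77, 0.108, -0.093]
contact_force: [-0.3, 1.0, 0.2]
gripper_width: 68.4
grasp_force: 0.0
```

```bash
python3 - <<'E'
from h import *
from bench import arm
s=arm.read_state();p,q=s["position"],s["ee_rot"];print(p,s["clock"],s["joints"])
for b in(80,0):
  P,R1=lidpose(1.85,b);print(P,rows(p,q,P,R1=R1))
c=arm.calibration("wrist");im,d=arm.get_image("wrist");K,T=c["mtx"],c["cam_to_world"];Q=cloud(K,T,d)-C
X,Y,Z=Q@bx,Q@by,Q[...,2]
m=(d>0)&(X>120)&(X<200)&(abs(Y)<60)&(Z>225)&(Z<255)
print(m.sum()); 
if m.sum(): print("top rail X",np.percentile(X[m],[2,50,98]),"Z",np.percentile(Z[m],[2,50,98]))
cv2.imwrite("pics/w6.png",im[:,:,::-1])
E
```

```text
[598.49152302 112.81594217 466.13151042] 19.875 [ 0.41521199  0.38350889  0.20664813 -0.15865146 -1.63171874 -0.61696807]
[697.07450283  94.14921156 454.38977749] [-0.0119 -0.4978 -0.085   0.002  -0.0028 -0.0006]
[675.51232192  98.75708049 377.48776125] [-0.0154 -0.5002  0.315   0.002  -0.0028 -0.0006]
7051
top rail X [150.30249264 162.34914497 175.96843591] Z [226.65452639 235.64986008 239.47597167]
```

View pics/w6.png

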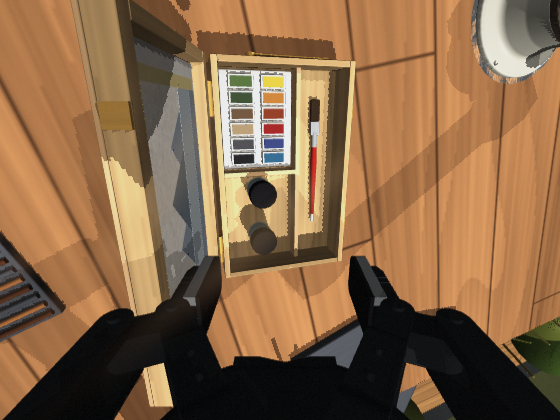

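The wrist view shows the jars at (262,190) and (262,238), the brush at (314,160), and the lid's top rail along column ~120. The measured rail spans x 150–176 at z 235, which matches the model, so I grip.

>>> carry_out(rows=[[0, -0.25, -0.05, 0, -0.003, 0, 0.6], [-0.014, -0.49, -0.05, 0.002, -0.003, 0, 0.6], [-0.014, -0.5, 0, 0.002, -0.003, 0, 0.6], [-0.014, -0.5, 0.15, 0.002, -0.003, 0, 0.6], [-0.014, -0.5, 0.28, 0.002, -0.003, 0, 0.6], [-0.014, -0.5, 0.31, 0.002, -0.003, 0, 0.6], [-0.014, -0.5, 0.31, 0.002, -0.003, 0, 0.6], [-0.014, -0.5, 0.31, 0.002, -0.003, 0, -1], [-0.014, -0.5, 0.31, 0.002, -0.003, 0, -1], [-0.014, -0.5, 0.31, 0.002, -0.003, 0, -1], [-0.014, -0.5, 0.31, 0.002, -0.003, 0, -1], [-0.014, -0.5, 0.31, 0.002, -0.003, 0, -1]])

```text
clock: 21.42
position: [676.2, 98.4, 379.9]
ee_rot: [-0.622, 0.771, 0.108, -0.086]
contact_force: [3.0, 0.8, 3.7]
gripper_width: 22.6
grasp_force: 62.4
```

```bash
python3 - <<'E'
from h import *
from bench import arm
s=arm.read_state();p,q=s["position"],s["ee_rot"];print(p,s["clock"],s["joints"],s["gripper_width"],s["grasp_force"],s["contact_force"],s["wrist_torque"])
P0,R0=lidpose(1.85);print(P0,rows(p,q,P0,R1=R0))
for f in np.linspace(1.85,1.415,12)[1:]:
  P,R1=lidpose(f);print(round(f,3),rows(P0,R0.as_quat(),P,R1=R1)[[1,2,3]])
E
```

```text
[676.21492001  98.41753219 379.88325607] 21.425 [ 0.35035312  0.55819344  0.27556529 -0.14858105 -1.52477006 -0.5381592 ] 22.621107256655065 62.353001832962036 [3.03634919 0.7669074  3.72708328] [-0.07340462 -1.03018577 -0.12140021]
[675.51232192  98.75708049 377.48776125] [-0.0009  0.0004  0.0126 -0.0003  0.0007 -0.0005]
1.81 [ 0.0675 -0.001   0.0126]
1.771 [0.1349 0.0006 0.0252]
1.731 [0.2022 0.0049 0.0378]
1.692 [0.2693 0.0118 0.0504]
1.652 [0.3361 0.0214 0.0629]
1.613 [0.4025 0.0337 0.0755]
1.573 [0.4683 0.0485 0.0881]
1.534 [0.5335 0.066  0.1007]
1.494 [0.5979 0.086  0.1133]
1.455 [0.6615 0.1085 0.1259]
1.415 [0.7242 0.1335 0.1385]
```

Gripped: opening 22.6 mm, pad force 62 N. Swinging the lid along the arc.

>>> carry_out(rows=[[0, 0.0675, -0.001, 0.0126, 0, 0, -1], [0, 0.135, 0.0006, 0.0252, 0, 0, -1], [0, 0.202, 0.005, 0.0378, 0, 0, -1], [0, 0.269, 0.012, 0.0504, 0, 0, -1], [0, 0.336, 0.0215, 0.063, 0, 0, -1], [0, 0.4025, 0.0335, 0.0755, 0, 0, -1], [0, 0.468, 0.0485, 0.088, 0, 0, -1], [0, 0.5335, 0.066, 0.1007, 0, 0, -1], [0, 0.598, 0.086, 0.1133, 0, 0, -1], [0, 0.6615, 0.1085, 0.1259, 0, 0, -1], [0, 0.7, 0.1235, 0.1335, 0, 0, -1], [0, 0.72, 0.132, 0.1378, 0, 0, -1]])

```text
clock: 22.92
position: [533.2, 129.5, 393.8]
ee_rot: [-0.626, 0.776, -0.059, 0.049]
contact_force: [0.7, 0.6, 2.7]
gripper_width: 22.9
grasp_force: 62.4
```

>>> carry_out(rows=[[0, 0, 0, 0, 0, 0, -1], [0, 0, 0, 0, 0, 0, -1], [0, 0, 0, 0, 0, 0, -1], [0, 0, 0, 0, 0, 0, -1], [0, 0, 0, 0, 0, 0, -1], [0, 0, 0, 0, 0, 0, -1]])

```text
clock: 23.68
position: [533.7, 129.3, 393.9]
ee_rot: [-0.626, 0.776, -0.059, 0.048]
contact_force: [-1.0, 2.5, 5.5]
gripper_width: 22.9
grasp_force: 62.6
```

```bash
python3 - <<'E'
from h import *
from bench import arm
s=arm.read_state();p,q=s["position"],s["ee_rot"];print(p,s["clock"],np.abs(s["joint_vel"]).max(),s["gripper_width"],s["grasp_force"],s["contact_force"],s["wrist_torque"])
tz=R.from_quat(q).apply([0,0,1]);print("tool phi",np.arctan2(-tz[2],tz@bx)); print(rows(p,q,*[lidpose(1.415)[0]],R1=lidpose(1.415)[1]))
im,d=arm.get_image("side");c=arm.calibration("side");K,T=c["mtx"],c["cam_to_world"];P=cloud(K,T,d)-C
X,Y,Z=P@bx,P@by,P[...,2]
m=(d>0)&(abs(Y)<125)&(abs(Y)>60)&(X>60)&(X<130)&(Z>70)&(Z<215)
A=np.c_[Z[m]-53,np.ones(m.sum())];x=X[m];k=np.ones(len(x),bool)
for _ in range(8): co=np.linalg.lstsq(A[k],x[k],rcond=None)[0];k=abs(A@co-x)<4
print("lid face: x=%.1f + %.3f*(z-53)"%(co[1],co[0]),"angle",np.pi/2+np.arctan(co[0]),k.sum(),len(x))
cv2.imwrite("pics/s7.png",cv2.resize(im[60:230,60:330,::-1],None,fx=2.9,fy=2.9))
E
```

```text
[533.71054044 129.33952131 393.87589342] 23.675 0.0028206038961310783 22.86398342022831 62.64105677604675 [-0.9979149   2.48338712  5.47558553] [0.73089145 0.29876603 0.05541622]
tool phi 1.4182846516639314
[ 0.0014  0.0091  0.0094  0.001   0.0004 -0.0007]
lid face: x=110.9 + -0.135*(z-53) angle 1.4368322492263395 75 89
```

View pics/s7.png

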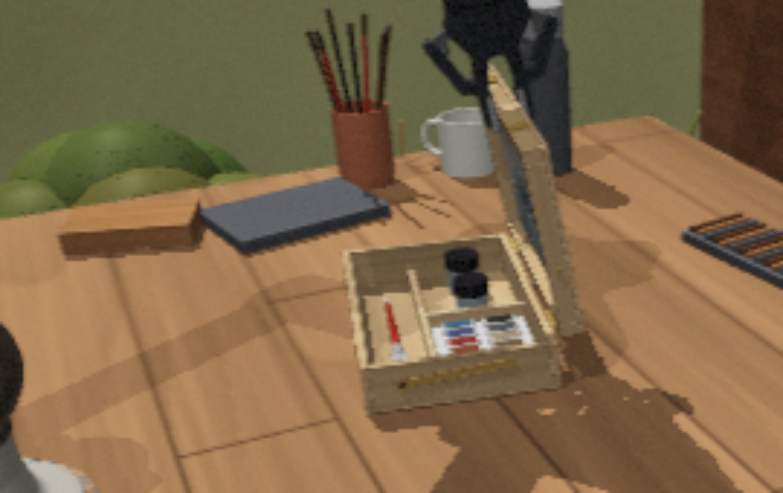

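The side view shows the lid held, just short of upright, with jars and brush still in place. Three estimates give 1.418, 1.420 and 1.437 rad. I'll nudge it by 0.01 rad towards the middle of the band, settle and hand in.

>>> carry_out(rows=[[0, 0.009, 0.0005, 0.0015, 0, 0, -1], [0, 0.017, 0.001, 0.003, 0, 0, -1], [0, 0.017, 0.001, 0.003, 0, 0, -1], [0, 0.017, 0.001, 0.003, 0, 0, -1], [0, 0.017, 0.001, 0.003, 0, 0, -1], [0, 0.017, 0.001, 0.003, 0, 0, -1], [0, 0.017, 0.001, 0.003, 0, 0, -1], [0, 0.017, 0.001, 0.003, 0, 0, -1]])

```text
clock: 24.72
position: [530.5, 130.1, 393.5]
ee_rot: [-0.626, 0.776, -0.063, 0.052]
contact_force: [-1.4, 2.6, 6.3]
gripper_width: 22.5
grasp_force: 62.7
```

```bash
python3 - <<'E'
from h import *
from bench import arm
s=arm.read_state();tz=R.from_quat(s["ee_rot"]).apply([0,0,1]);print(np.arctan2(-tz[2],tz@bx),s["position"],s["grasp_force"],np.abs(s["joint_vel"]).max(),s["clock"])
print(arm.job_done())
E
```

```text
1.4084764494964999 [530.46211687 130.0560318  393.46899354] 62.675442695617676 0.001151277280999602 24.725
the job is handed in; nothing more can be done
None
```

I handed the job in at 24.7 s: both jars are in the jar bay, the brush is in the trough, and the gripper holds the lid still at about 1.41 rad with 63 N. No verdict came back.

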